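# Fit the shading sleeve on the light-sensor fixture

### The job

Get the light-sensor fixture ready for a dark test: take the taller of the two aluminium sleeves and push it down over the fixture's tapered post until it stands upright, fully home on the round flange. Keep hold of it until it is well down over the post (do not drop it on from above), then let go. Leave the shorter sleeve where it stands.

Things in the scene. Friction and masses are not known exactly. Their poses are not given: they have to be found in the camera images.
- tall_sleeve: the taller of two plain aluminium tubes, open at both ends, standing upright on the bench: 75 mm high, 46 mm outside diameter, 3 mm wall (40 mm bore), 0.08 to 0.17 kg. Origin at the centre of its lower end, z up along its axis. Round, so its yaw does not matter; it can be gripped across its outside anywhere along its height.
- short_sleeve: the shorter aluminium tube, standing upright on the bench: 40 mm high, 46 mm outside diameter, 40 mm bore. Origin at the centre of its lower end, z up. Not to be used; leave it standing.
- test_fixture: grey flat box 110 x 80 mm, its top 25 mm above the bench, fixed to the bench. Origin under its middle, x along its length; four corner screws, three small lamps towards +x and coax sockets on its +x end. Its upright post stands 18 mm from the middle towards -x.
- post_seat (a point): where the sleeve seats: centre of the top of the dark steel flange (62 mm diameter, 30 mm above the bench) at the post's foot, z up. The solid aluminium post rises 40 mm above this point: 34 mm diameter for 10 mm, then tapering to about 19 mm at the tip, so a sleeve up to 10 mm off centre still goes over the tip. A seated sleeve has 3 mm play all round and its top 75 mm above this point.
There are look-alikes about, which are no part of the job. What is shaped like the tall_sleeve but yellow is not meant.

How it is judged:
By the outcome, as a careful person would: the job done as asked, in the order asked, and still so for the second after the job is handed in, with the robot touching nothing.
It also fails if it takes over 35 s, if anything falls off the work surface, if the arm or the gripper's body presses on something with over 40 N, if the wrist force passes 120 N, or if a joint passes its speed limit or range.

### The arm

A 6-joint arm with a two-finger parallel gripper is mounted at the origin on a cart in front of the work surface, level with it; the furniture and walls round the work are solid. World frame = base frame: x ahead of the robot, y to its left, z up, the work surface at z = 0. Lengths are in mm, angles in rad, forces in N, time in s.
With the tool pointing down it reaches from about 250 to 775 mm from the base axis. Payload 4 kg.
Tool frame: the origin (TCP) lies at the very end of the fingers, on their centre line; the grasp point (between the pads) lies 19 mm behind it; z points along the fingers, y is the line along which they close (so a half turn about z gives the same grasp; the last joint's range is limited). The gripper opens to 85 mm and grips with 20 to 120 N. Pads are 22 mm wide; open, the fingers measure 114 mm over their backs; the gripper's body (76 mm by 85 mm) begins 54 mm behind the grasp point. The pads swing forward as they close: fully open they stand 13 mm farther back than shut.
Start: joints at [1.206, 0.087, 1.371, -0, 1.684, -0.103], TCP at [142.359, 531.274, 231.341] pointing down, gripper open.
Joint ranges: [-3.1, 3.1], [-0.76, 2.03], [0.27, 2.55], [-1.08, 4.22], [0.17, 2.65], [-2.57, 2.57]. Speed limits (rad/s): [2.79, 2.79, 3.14, 3.14, 3.14, 3.14].

### API

Orientations are given as a unit quaternion [w, x, y, z].
In Python, from bench import get_obs, snapshot, hand_in gives the robot as it stands. The module is installed in compiled form; this text tells all that it offers.
- The arm moves only by the tool play_rows, never from a script. Its argument "deltas" is a list of rows, each an object of numbers: "tx", "ty", "tz": the shift along the tool's x, y, z in m; "rx", "ry", "rz": the turn, a rotation vector about the tool's x, y, z in degrees; "fingers": the gripper command: -1 is shut, 1 is fully open, values between are in proportion. A call has 1 to 12 rows; each row shifts and turns the commanded pose from where the row before left it, along the tool's axes as they then stand; what a row does not reach is not made up. A row lasts 1/8 s, in which the tool goes at most 62.5 mm and 10.7 degrees, less where a joint would pass 70% of its speed; a pose out of reach is approached as far as the arm can. A call with a gripper value outside its range is refused whole. The fingers move at their own pace and stop on an object; "grip_force" is the grip in N (left out, the last holds). Time passes only in rows, so rows that do not move let the fingers close. It gives the time, the measured TCP pose, the force, the opening and the grip force at its end, in the units of the state.
- get_obs(): the state, without advancing time (a new reading comes with each control period).
- snapshot(name): name is "side" or "top"; returns a dict with "frame" (420x560x3 uint8, blue, green, red), "z_map" (420x560 float32, mm along the optical axis (not along the pixel's ray), 0 where there is no reading), "fx", "fy", "cx", "cy" (pixels), "R" (3x3) and "t" (3): a world point X has camera coordinates R X + t. Camera axes: x right, y down, z forward; pixel columns grow to the right and rows downward; lengths in mm; the calibration is good to about 2 mm. A picture is of the moment at which its call begins.
- hand_in(): hands the job in; it is judged then, once.
The state is a dict: "t": time; "qpos": joint angles; "qd": joint speeds; "joint_torque": joint torques, N m; "tcp_pos": TCP position; "tcp_rot": TCP orientation; "ft_force": force on the tool from outside, world axes, zero at the start; "ft_torque": the same for the moment, N m; "width": finger opening in mm; "gripper_force": force on a finger pad.
Only numpy, scipy, OpenCV 4.12 (cv2) and the standard library are available. Lean on these libraries where they do the work, as an engineer would, in place of code of your own. Each camera call takes 0.05 s, during which the arm holds its last target. There are 200 camera calls.

## Working session

There is one attempt and no reset: what is moved stays moved. The work goes in short steps, Python scripts to look and compute and a tool call to move; the robot and the scene stay as the last step left them, time stands still between calls to the robot, and variables do not carry over. Pictures are saved under pics/ and viewed, at most 10 in all, crops included, and the job is handed in when it is done.

Besides the shell and the picture viewer there is one more tool, called after "Call:" as name(argument=value, ...), one argument or row to a line, values as JSON. play_rows: Moves the arm, as the interface text tells. Its arguments: {"type":"object","properties":{"deltas":{"type":"array","items":{"type":"object","properties":{"tx":{"type":"number"},"ty":{"type":"number"},"tz":{"type":"number"},"rx":{"type":"number"},"ry":{"type":"number"},"rz":{"type":"number"},"fingers":{"type":"number"}}}},"grip_force":{"type":"number"}},"required":["deltas"]}

```bash
mkdir -p pics; cat > h.py <<'E'
import numpy as np, cv2, pickle
from bench import get_obs, snapshot
def take(n,f):
    s=snapshot(n); cv2.imwrite(f'pics/{f}.png',s['frame']); pickle.dump(s,open(f'{f}.pkl','wb')); return s
def world(s,u,v,z=None):
    z=s['z_map'][v,u] if z is None else z
    c=np.array([(u-s['cx'])/s['fx']*z,(v-s['cy'])/s['fy']*z,z])
    return s['R'].T@(c-s['t'])
def cloud(s):
    v,u=np.mgrid[:420,:560]; z=s['z_map']
    c=np.stack([(u-s['cx'])/s['fx']*z,(v-s['cy'])/s['fy']*z,z],-1)
    return (c-s['t'])@s['R']
E
python3 - <<'E'
from h import *
a=take('top','top0'); b=take('side','side0')
print(a['R'],a['t'],b['R'],b['t']); print(get_obs())
E
```

```text
[[ 1.86215867e-03 -9.99998239e-01  2.33071863e-04]
 [-9.96366004e-01 -1.87524198e-03 -8.51543848e-02]
 [ 8.51546719e-02 -7.36539057e-05 -9.96367742e-01]] [-11.85334524 580.30794857 928.47769025] [[ 9.88193057e-01 -1.53213836e-01 -5.12411271e-05]
 [-7.08850090e-02 -4.56895019e-01 -8.86691748e-01]
 [ 1.35830032e-01  8.76226262e-01 -4.62361050e-01]] [-573.49947468   61.27054435  946.32778535]
{'t': 0.1, 'qpos': array([ 1.20593738e+00,  8.79069441e-02,  1.37215738e+00,  2.99917404e-05,
        1.68357950e+00, -1.03096927e-01]), 'qd': array([ 2.77722595e-04,  1.10783577e-03, -4.90642846e-03,  1.07732868e-03,
        6.50671546e-04,  6.13400064e-05]), 'joint_torque': array([ 2.80199056e-03, -3.53011429e+01, -3.14220250e+01, -6.67718587e-05,
        7.91083847e-03,  4.02580906e-05]), 'tcp_pos': array([142.16033374, 530.83765013, 230.21451074]), 'tcp_rot': array([-2.52277059e-04,  1.30505943e-01,  9.91446996e-01, -9.94184796e-04]), 'ft_force': array([ 0.03915012, -0.83669249, -0.57394314]), 'ft_torque': array([-0.00318988, -0.06169616, -0.03362928]), 'gripper_force': 0.0, 'width': 85.54526789762464}
```

View pics/top0.png

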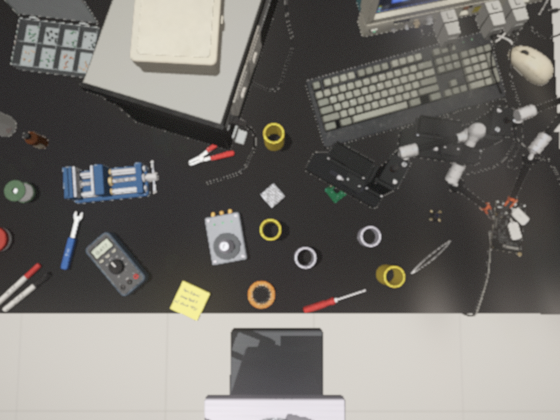

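View pics/side0.png

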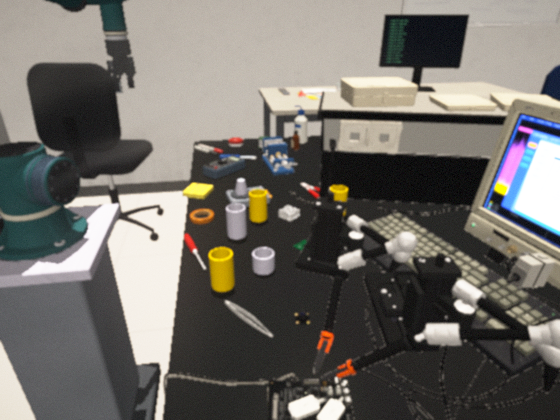

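The top view shows the plain tall sleeve at (305,258), the short one at (370,237), and the fixture at (226,238) with its post at (224,246). Yellow look-alikes stand at (270,230), (274,136) and (392,276). The side view confirms this, with the tall sleeve at (236,222) and the short one at (263,261).

```bash
python3 - <<'E'
from h import *
s=pickle.load(open('top0.pkl','rb')); P=cloud(s); ok=s['z_map']>0
def reg(n,u,v,r,zlo,zhi):
    m=np.zeros(ok.shape,bool); m[v-r:v+r,u-r:u+r]=1
    m&=ok&(P[...,2]>zlo)&(P[...,2]<zhi); Q=P[m]
    c,rad=cv2.minEnclosingCircle(Q[:,:2].astype(np.float32))
    print(n,len(Q),Q.mean(0).round(1),np.median(Q[:,2]).round(1),'circ',np.round(c,1),round(rad,1))
reg('tall',305,258,17,66,85); reg('short',370,237,17,33,50)
reg('yel',270,230,17,60,85); reg('yel2',392,276,18,60,85)
reg('tip',224,246,18,64,80); reg('post',224,246,18,45,80); reg('flange',224,246,22,28,34)
m=np.zeros(ok.shape,bool); m[205:275,200:252]=1; m&=ok&(P[...,2]>20)&(P[...,2]<28)
print('box',cv2.minAreaRect(P[m][:,:2].astype(np.float32)))
for k in [(224,246),(305,246),(238,180)]: print(k,world(s,*k).round(1))
f=s['frame'][195:295,190:330]; cv2.imwrite('pics/c.png',cv2.resize(f,None,fx=5.7,fy=5.7,interpolation=cv2.INTER_CUBIC))
s=pickle.load(open('side0.pkl','rb')); P=cloud(s); ok=s['z_map']>0
reg('tall side',236,215,20,5,85); reg('tall side top',236,206,20,68,85); reg('tip side',241,185,12,55,80)
reg('yel side',259,200,18,68,85)
E
```

```text
tall 92 [469.9 -64.6  73.3] 73.5 circ [471.  -64.3] 22.7
short 98 [ 517.6 -211.6   37.5] 37.7 circ [ 518.1 -212.5] 22.8
yel 86 [531.5  11.4  72.8] 73.0 circ [531.7  11.3] 22.5
yel2 147 [ 431.7 -254.    70.4] 72.0 circ [ 431.2 -254.2] 22.8
tip 78 [495.3 111.5  68.6] 68.8 circ [495.2 112. ] 10.9
post 149 [495.7 109.5  61.6] 64.8 circ [495.4 111.2] 15.5
flange 280 [495.7 110.   29.5] 29.3 circ [499.9 118.8] 39.2
box ((515.0780639648438, 115.40167236328125), (113.11741638183594, 80.1159896850586), 10.873340606689453)
(224, 246) [496.1 110.6  67.7]
(305, 246) [ 4.962e+02 -6.940e+01 -4.000e-01]
(238, 180) [651.9  88.9  -2.6]
tall side 952 [480.3 -32.4  41.1] 38.1 circ [463.6  20.1] 112.4
tall side top 153 [481.9 -48.9  72. ] 72.3 circ [492.9 -29.4] 68.3
tip side 86 [500.2  72.2  66.4] 67.7 circ [503.5  53.3] 64.1
yel side 119 [520.1 -10.7  72. ] 72.3 circ [507.3 -27.4] 63.6
```

View pics/c.png

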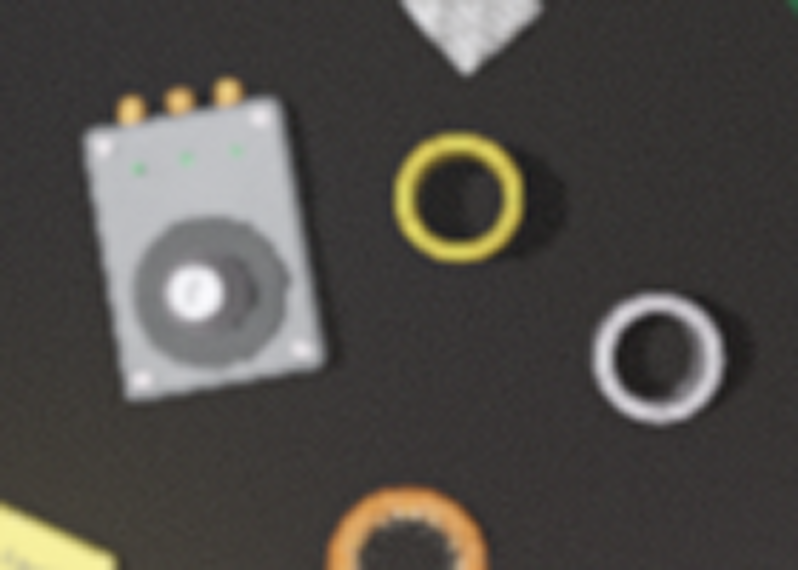

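The heights check out: tall sleeve 73 mm at (471,-64), short sleeve 38 mm, post tip 69 mm at (495,112). The box gives a seat at about (497,112), which agrees with the tip. Next I'll move above the tall sleeve.

Call:
play_rows(
  deltas=[
    {"tx": -0.039, "ty": -0.041, "fingers": 1},
    {"tx": -0.039, "ty": -0.041, "fingers": 1},
    {"tx": -0.039, "ty": -0.041, "fingers": 1},
    {"tx": -0.039, "ty": -0.041, "fingers": 1},
    {"tx": -0.039, "ty": -0.041, "fingers": 1},
    {"tx": -0.039, "ty": -0.041, "fingers": 1},
    {"tx": -0.039, "ty": -0.041, "fingers": 1},
    {"tx": -0.039, "ty": -0.041, "fingers": 1},
    {"tx": -0.039, "ty": -0.041, "fingers": 1},
    {"tx": -0.039, "ty": -0.041, "fingers": 1},
    {"tx": -0.039, "ty": -0.041, "fingers": 1},
    {"fingers": 1},
  ],
  grip_force=40,
)

```text
$.deltas[0]: bad value
```

Call:
play_rows(
  deltas=[
    {"tx": -0.039, "ty": -0.041, "tz": 0.0, "rx": 0.0, "ry": 0.0, "rz": 0.0, "fingers": 1.0},
  ],
  grip_force=40,
)

```text
t: 0.22
tcp_pos: [168.6, 482.3, 229.6]
tcp_rot: [-0.001, 0.128, 0.992, -0.001]
ft_force: [2.0, -1.2, -0.1]
width: 85.3
gripper_force: 0.0
```

Call:
play_rows(
  deltas=[
    {"tx": -0.039, "ty": -0.041, "tz": 0, "rx": 0, "ry": 0, "rz": 0, "fingers": 1},
    {"tx": -0.039, "ty": -0.041, "tz": 0, "rx": 0, "ry": 0, "rz": 0, "fingers": 1},
    {"tx": -0.039, "ty": -0.041, "tz": 0, "rx": 0, "ry": 0, "rz": 0, "fingers": 1},
    {"tx": -0.039, "ty": -0.041, "tz": 0, "rx": 0, "ry": 0, "rz": 0, "fingers": 1},
    {"tx": -0.039, "ty": -0.041, "tz": 0, "rx": 0, "ry": 0, "rz": 0, "fingers": 1},
    {"tx": -0.039, "ty": -0.041, "tz": 0, "rx": 0, "ry": 0, "rz": 0, "fingers": 1},
    {"tx": -0.039, "ty": -0.041, "tz": 0, "rx": 0, "ry": 0, "rz": 0, "fingers": 1},
    {"tx": -0.039, "ty": -0.041, "tz": 0, "rx": 0, "ry": 0, "rz": 0, "fingers": 1},
    {"tx": -0.039, "ty": -0.041, "tz": 0, "rx": 0, "ry": 0, "rz": 0, "fingers": 1},
    {"tx": -0.039, "ty": -0.041, "tz": 0, "rx": 0, "ry": 0, "rz": 0, "fingers": 1},
    {"tx": 0, "ty": 0, "tz": 0, "rx": 0, "ry": 0, "rz": 0, "fingers": 1},
    {"tx": 0, "ty": 0, "tz": 0, "rx": 0, "ry": 0, "rz": 0, "fingers": 1},
  ],
)

```text
t: 1.72
tcp_pos: [439.6, -15.2, 230.7]
tcp_rot: [-0.001, 0.131, 0.991, 0.0]
ft_force: [0.0, 0.5, -0.8]
width: 85.8
gripper_force: 0.0
```

Call:
play_rows(
  deltas=[
    {"tx": -0.0215, "ty": -0.0195, "tz": 0.03, "rx": 0, "ry": 0, "rz": 0, "fingers": 1},
    {"tx": -0.0215, "ty": -0.0195, "tz": 0.03, "rx": 0, "ry": 0, "rz": 0, "fingers": 1},
    {"tx": 0, "ty": 0, "tz": 0.04, "rx": 0, "ry": 0, "rz": 0, "fingers": 1},
    {"tx": 0, "ty": 0, "tz": 0, "rx": 0, "ry": 0, "rz": 0, "fingers": 1},
    {"tx": 0, "ty": 0, "tz": 0, "rx": 0, "ry": 0, "rz": 0, "fingers": 1},
  ],
)

```text
t: 2.35
tcp_pos: [472.0, -63.2, 132.9]
tcp_rot: [0.001, 0.13, 0.992, -0.0]
ft_force: [-0.4, -0.6, 0.1]
width: 85.5
gripper_force: 0.0
```

```bash
python3 - <<'E'
from h import *
o=get_obs(); print(o['tcp_pos'],o['tcp_rot'],o['qpos'])
s=take('side','side1')
cv2.imwrite('pics/s1.png',cv2.resize(s['frame'][120:300,140:340],None,fx=3,fy=3,interpolation=cv2.INTER_CUBIC))
E
```

```text
[472.01337739 -63.21361955 132.92332589] [ 1.13544912e-03  1.29563726e-01  9.91570447e-01 -1.37105845e-07] [-2.52454041e-01 -3.81118537e-02  1.69550865e+00  2.78371921e-04
  1.48194196e+00 -1.56341662e+00]
```

View pics/s1.png

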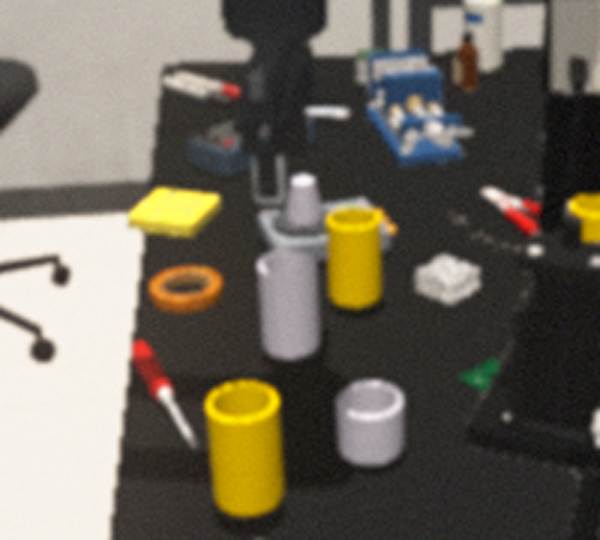

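The crop shows the gripper's fingers at about (268,195), over and slightly left of the tall sleeve, whose top is at about (290,255). I'll check that sideways offset by projecting into both cameras.

```bash
python3 - <<'E'
from h import *
s=pickle.load(open('side1.pkl','rb'))
def pr(s,X):
    c=s['R']@np.array(X,float)+s['t']; return (s['fx']*c[0]/c[2]+s['cx'],s['fy']*c[1]/c[2]+s['cy'],c[2])
for n,X in dict(tcp=(472,-63.2,133),slv_top=(471,-64.3,75),slv_bot=(471,-64.3,0),tip=(495.5,112,70),yel=(531.7,11.3,75)).items():
    u,v,z=pr(s,X); print(n,round(u,1),round(v,1),round(z),'crop',((u-140)*3).round(),((v-120)*3).round())
t=take('top','top1')
print('top tcp',pr(t,(472,-63.2,133)),'slv',pr(t,(471,-64.3,75)))
cv2.imwrite('pics/t1.png',cv2.resize(t['frame'][190:320,200:390],None,fx=4,fy=4,interpolation=cv2.INTER_CUBIC))
E
```

```text
tcp 234.6 183.3 894 crop 284.0 190.0
slv_top 235.4 206.0 919 crop 286.0 258.0
slv_bot 237.0 233.2 954 crop 291.0 340.0
tip 240.6 178.6 1079 crop 302.0 176.0
yel 257.5 191.1 994 crop 352.0 213.0
top tcp (np.float64(305.936399273889), np.float64(258.30402681357714), np.float64(836.1584406651011)) slv (np.float64(304.76316027409996), np.float64(257.89364759292044), np.float64(893.8626960234233))
```

View pics/t1.png

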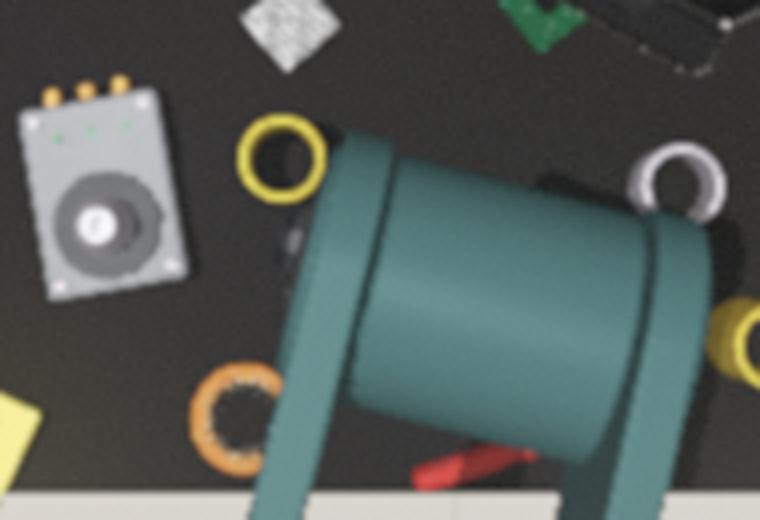

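The top view is blocked by the arm (teal cylinder over the sleeve). I'll measure the fingers from the side depth map instead.

```bash
python3 - <<'E'
from h import *
s=pickle.load(open('side1.pkl','rb')); P=cloud(s); ok=s['z_map']>0
Y=np.array([.257,.966]);X=np.array([-.966,.257])
m=ok&(abs(P[...,0]-472)<80)&(abs(P[...,1]+63)<90)&(P[...,2]>110)&(P[...,2]<240)
Q=P[m]; d=Q[:,:2]-[472,-63.2]; a=d@X; b=d@Y
for lo in range(110,240,10):
    k=(Q[:,2]>=lo)&(Q[:,2]<lo+10)
    for n,kk in (('near',k&(b<0)),('far',k&(b>0))):
        if kk.sum()>3: print(lo,n,kk.sum(),'toolx',a[kk].min().round(),a[kk].max().round(),'tooly',np.median(b[kk]).round())
m=ok&(abs(P[...,0]-471)<35)&(abs(P[...,1]+64)<35)&(P[...,2]>8)&(P[...,2]<70)
Q=P[m]
from scipy.optimize import least_squares
r=least_squares(lambda p:np.hypot(Q[:,0]-p[0],Q[:,1]-p[1])-23,[471,-64],loss='soft_l1')
print('sleeve side fit',r.x,len(Q))
vv,uu=np.where(ok&(s['z_map']<1000)); k=(uu>215)&(uu<245)&(vv>165)&(vv<195)
print([(v,[int(s['z_map'][v,u]) for u in range(220,242,2)]) for v in range(168,196,3)])
E
```

```text
140 near 15 toolx -7.0 11.0 tooly -50.0
140 far 15 toolx -8.0 10.0 tooly 43.0
150 near 42 toolx -10.0 13.0 tooly -53.0
150 far 32 toolx -10.0 7.0 tooly 43.0
160 near 45 toolx -10.0 12.0 tooly -55.0
160 far 33 toolx -10.0 7.0 tooly 43.0
170 near 46 toolx -10.0 11.0 tooly -54.0
170 far 19 toolx -9.0 4.0 tooly 43.0
180 near 21 toolx -12.0 7.0 tooly -56.0
180 far 17 toolx -11.0 -1.0 tooly 45.0
190 near 71 toolx -13.0 13.0 tooly -72.0
190 far 18 toolx -12.0 -2.0 tooly 44.0
200 near 81 toolx -16.0 12.0 tooly -66.0
200 far 15 toolx -16.0 -7.0 tooly 31.0
210 near 75 toolx -16.0 13.0 tooly -66.0
210 far 14 toolx -16.0 -10.0 tooly 27.0
220 near 103 toolx -18.0 13.0 tooly -68.0
220 far 18 toolx -18.0 -6.0 tooly 27.0
230 near 105 toolx -18.0 21.0 tooly -66.0
230 far 34 toolx -18.0 -6.0 tooly 10.0
sleeve side fit [469.28334064 -66.43270831] 514
[(168, [799, 798, 798, 799, 796, 797, 802, 820, 923, 920, 918]), (171, [1262, 1271, 803, 802, 803, 803, 828, 1316, 928, 924, 927]), (174, [1260, 1273, 830, 825, 826, 820, 827, 833, 1296, 1295, 1294]), (177, [1277, 1271, 832, 826, 825, 823, 833, 838, 1271, 1270, 1273]), (180, [1251, 1248, 838, 826, 830, 828, 835, 838, 1248, 1075, 1073]), (183, [1228, 1226, 844, 832, 833, 831, 839, 841, 1080, 1071, 1069]), (186, [1208, 1204, 1208, 845, 843, 840, 844, 1205, 1075, 1074, 1070]), (189, [1187, 1187, 1186, 1188, 1183, 1184, 1188, 1115, 1078, 1071, 1077]), (192, [1167, 1172, 1169, 1110, 0, 1096, 1092, 1094, 1081, 1075, 1074]), (195, [1147, 1151, 1151, 1113, 1089, 1087, 1079, 1080, 1079, 1079, 1080])]
```

The fingers are centred over the sleeve, so I'll apply a small correction, descend to about z 32 and close.

Call:
play_rows(
  deltas=[
    {"tx": 0.001, "ty": -0.002, "tz": 0.025, "rx": 0, "ry": 0, "rz": 0, "fingers": 1},
    {"tx": 0, "ty": 0, "tz": 0.025, "rx": 0, "ry": 0, "rz": 0, "fingers": 1},
    {"tx": 0, "ty": 0, "tz": 0.025, "rx": 0, "ry": 0, "rz": 0, "fingers": 1},
    {"tx": 0, "ty": 0, "tz": 0.025, "rx": 0, "ry": 0, "rz": 0, "fingers": 1},
    {"tx": 0, "ty": 0, "tz": 0, "rx": 0, "ry": 0, "rz": 0, "fingers": 1},
    {"tx": 0, "ty": 0, "tz": 0, "rx": 0, "ry": 0, "rz": 0, "fingers": 0.3},
    {"tx": 0, "ty": 0, "tz": 0, "rx": 0, "ry": 0, "rz": 0, "fingers": -0.2},
    {"tx": 0, "ty": 0, "tz": 0, "rx": 0, "ry": 0, "rz": 0, "fingers": -0.4},
    {"tx": 0, "ty": 0, "tz": 0, "rx": 0, "ry": 0, "rz": 0, "fingers": -0.4},
    {"tx": 0, "ty": 0, "tz": 0, "rx": 0, "ry": 0, "rz": 0, "fingers": -0.4},
  ],
  grip_force=40,
)

```text
t: 3.7
tcp_pos: [471.2, -66.1, 33.1]
tcp_rot: [0.002, 0.131, 0.991, -0.0]
ft_force: [-0.2, -0.4, 5.3]
width: 42.8
gripper_force: 40.7
```

Width reads 42.8 where 46 is expected. I'll lift and look.

Call:
play_rows(
  deltas=[
    {"tx": 0, "ty": 0, "tz": -0.01, "rx": 0, "ry": 0, "rz": 0, "fingers": -0.4},
    {"tx": 0, "ty": 0, "tz": -0.02, "rx": 0, "ry": 0, "rz": 0, "fingers": -0.4},
    {"tx": 0, "ty": 0, "tz": -0.03, "rx": 0, "ry": 0, "rz": 0, "fingers": -0.4},
    {"tx": 0, "ty": 0, "tz": -0.03, "rx": 0, "ry": 0, "rz": 0, "fingers": -0.4},
    {"tx": 0, "ty": 0, "tz": -0.01, "rx": 0, "ry": 0, "rz": 0, "fingers": -0.4},
    {"tx": 0, "ty": 0, "tz": 0, "rx": 0, "ry": 0, "rz": 0, "fingers": -0.4},
    {"tx": 0, "ty": 0, "tz": 0, "rx": 0, "ry": 0, "rz": 0, "fingers": -0.4},
  ],
)

```text
t: 4.58
tcp_pos: [469.0, -65.6, 129.6]
tcp_rot: [-0.002, 0.131, 0.991, 0.0]
ft_force: [0.6, -0.0, -1.3]
width: 43.3
gripper_force: 40.8
```

```bash
cat > m.py <<'E'
from h import *
import sys
from scipy.optimize import least_squares
o=get_obs(); T=o['tcp_pos']; print(T,o['tcp_rot'],o['width'],o['ft_force'])
s=take('side',sys.argv[1]); P=cloud(s); ok=s['z_map']>0
m=ok&(abs(P[...,0]-T[0])<35)&(abs(P[...,1]-T[1])<35)&(P[...,2]>T[2]-60)&(P[...,2]<T[2]-6); Q=P[m]
print('z',Q[:,2].min(),len(Q))
def f(p):
    z=Q[:,2]-T[2]+20; return np.hypot(Q[:,0]-p[0]-p[2]*z,Q[:,1]-p[1]-p[3]*z)-23
r=least_squares(f,[T[0],T[1],0,0],loss='soft_l1'); print('axis at tcp-20, slope',r.x)
cv2.imwrite(f'pics/{sys.argv[1]}c.png',cv2.resize(s['frame'][120:300,140:340],None,fx=3,fy=3,interpolation=cv2.INTER_CUBIC))
E
python3 m.py s2
```

```text
[468.96094255 -65.63102193 129.63633784] [-1.55065653e-03  1.30570574e-01  9.91437778e-01  2.29133347e-04] 43.25899650396315 [ 0.59551122 -0.04587929 -1.32724762]
z 95.39933890435803 209
axis at tcp-20, slope [ 4.67300452e+02 -6.51088227e+01  1.39804149e-02 -1.68823201e-02]
```

View pics/s2c.png

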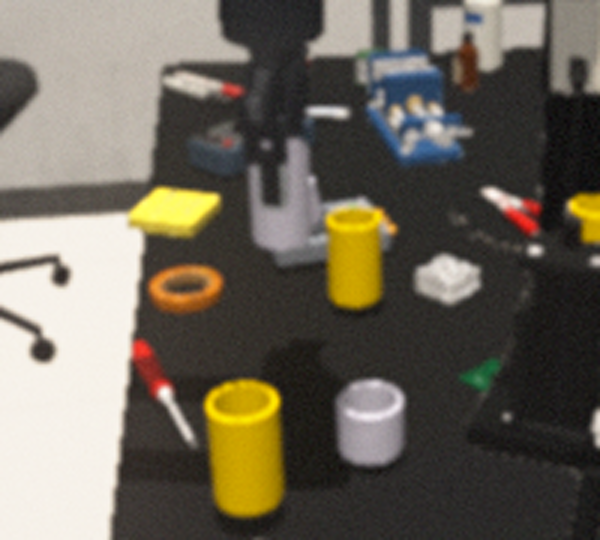

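The sleeve is held upright with its bottom at about (280,245) in the crop, around z 97, clear of the yellow one. Next I'll carry it over the post.

Call:
play_rows(
  deltas=[
    {"tx": 0.003, "ty": 0.022, "tz": 0, "rx": 0, "ry": 0, "rz": 0, "fingers": -0.4},
    {"tx": 0.005, "ty": 0.044, "tz": 0, "rx": 0, "ry": 0, "rz": 0, "fingers": -0.4},
    {"tx": 0.005, "ty": 0.045, "tz": 0, "rx": 0, "ry": 0, "rz": 0, "fingers": -0.4},
    {"tx": 0.005, "ty": 0.044, "tz": 0, "rx": 0, "ry": 0, "rz": 0, "fingers": -0.4},
    {"tx": 0.0035, "ty": 0.022, "tz": 0, "rx": 0, "ry": 0, "rz": 0, "fingers": -0.4},
    {"tx": 0, "ty": 0, "tz": 0, "rx": 0, "ry": 0, "rz": 0, "fingers": -0.4},
    {"tx": 0, "ty": 0, "tz": 0, "rx": 0, "ry": 0, "rz": 0, "fingers": -0.4},
  ],
)

```text
t: 5.5
tcp_pos: [494.5, 110.1, 130.4]
tcp_rot: [-0.001, 0.131, 0.991, -0.0]
ft_force: [0.2, -0.6, -0.2]
width: 43.0
gripper_force: 41.0
```

```bash
python3 m.py s3; python3 - <<'E'
from h import *
from scipy.optimize import least_squares
s=pickle.load(open('s3.pkl','rb')); P=cloud(s); ok=s['z_map']>0
m=ok&(abs(P[...,0]-496)<22)&(abs(P[...,1]-112)<22)&(P[...,2]>36)&(P[...,2]<66); Q=P[m]
f=lambda p:np.hypot(Q[:,0]-p[0],Q[:,1]-p[1])-np.where(Q[:,2]<40,17,17-7.5*(Q[:,2]-40)/30)
r=least_squares(f,[496,112],loss='soft_l1'); print('post',r.x,len(Q),abs(r.fun).mean())
cv2.imwrite('pics/s3d.png',cv2.resize(s['frame'][130:230,190:310],None,fx=5,fy=5,interpolation=cv2.INTER_CUBIC))
E
```

```text
[494.51488009 110.05000688 130.38270526] [-8.40104799e-04  1.30640877e-01  9.91429278e-01 -4.92770457e-04] 43.02564614751744 [ 0.16897471 -0.60005924 -0.17582148]
z 70.43309016449975 165
axis at tcp-20, slope [ 4.92143141e+02  1.10513758e+02  1.29121282e-01 -4.57707297e-02]
post [493.50432674 110.0528733 ] 116 1.2486193157364134
```

View pics/s3d.png

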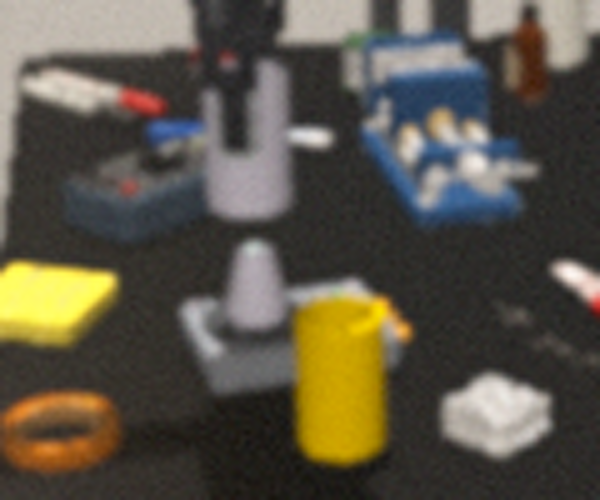

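The image shows the sleeve bottom at (248,215) directly above the post tip at (255,245). The fit puts them about 1.5 mm apart, so I'll correct 1 mm and lower.

Call:
play_rows(
  deltas=[
    {"tx": -0.001, "ty": 0, "tz": 0.01, "rx": 0, "ry": 0, "rz": 0, "fingers": -0.4},
    {"tx": 0, "ty": 0, "tz": 0.01, "rx": 0, "ry": 0, "rz": 0, "fingers": -0.4},
    {"tx": 0, "ty": 0, "tz": 0.01, "rx": 0, "ry": 0, "rz": 0, "fingers": -0.4},
    {"tx": 0, "ty": 0, "tz": 0.01, "rx": 0, "ry": 0, "rz": 0, "fingers": -0.4},
    {"tx": 0, "ty": 0, "tz": 0.01, "rx": 0, "ry": 0, "rz": 0, "fingers": -0.4},
    {"tx": 0, "ty": 0, "tz": 0.005, "rx": 0, "ry": 0, "rz": 0, "fingers": -0.4},
    {"tx": 0, "ty": 0, "tz": 0, "rx": 0, "ry": 0, "rz": 0, "fingers": -0.4},
    {"tx": 0, "ty": 0, "tz": 0, "rx": 0, "ry": 0, "rz": 0, "fingers": -0.4},
  ],
)

```text
t: 6.55
tcp_pos: [496.3, 110.5, 76.8]
tcp_rot: [0.0, 0.131, 0.991, 0.0]
ft_force: [0.8, -0.3, -0.4]
width: 42.8
gripper_force: 41.0
```

Call:
play_rows(
  deltas=[
    {"tx": 0, "ty": 0, "tz": 0.003, "rx": 0, "ry": 0, "rz": 0, "fingers": -0.4},
    {"tx": 0, "ty": 0, "tz": 0.003, "rx": 0, "ry": 0, "rz": 0, "fingers": -0.4},
    {"tx": 0, "ty": 0, "tz": 0.003, "rx": 0, "ry": 0, "rz": 0, "fingers": -0.4},
    {"tx": 0, "ty": 0, "tz": 0.002, "rx": 0, "ry": 0, "rz": 0, "fingers": -0.4},
    {"tx": 0, "ty": 0, "tz": 0, "rx": 0, "ry": 0, "rz": 0, "fingers": -0.4},
    {"tx": 0, "ty": 0, "tz": 0, "rx": 0, "ry": 0, "rz": 0, "fingers": -0.4},
  ],
)

```text
t: 7.3
tcp_pos: [496.1, 110.4, 65.4]
tcp_rot: [0.0, 0.131, 0.991, 0.0]
ft_force: [-0.4, 1.1, -1.5]
width: 43.6
gripper_force: 41.0
```

Call:
play_rows(
  deltas=[
    {"tx": 0, "ty": 0, "tz": 0.001, "rx": 0, "ry": 0, "rz": 0, "fingers": -0.4},
    {"tx": 0, "ty": 0, "tz": 0.001, "rx": 0, "ry": 0, "rz": 0, "fingers": -0.4},
    {"tx": 0, "ty": 0, "tz": 0.001, "rx": 0, "ry": 0, "rz": 0, "fingers": -0.4},
    {"tx": 0, "ty": 0, "tz": 0, "rx": 0, "ry": 0, "rz": 0, "fingers": -0.4},
  ],
)

```text
t: 7.8
tcp_pos: [496.1, 110.4, 63.2]
tcp_rot: [0.0, 0.131, 0.991, 0.0]
ft_force: [-3.3, -0.8, 5.7]
width: 43.2
gripper_force: 41.4
```

Call:
play_rows(
  deltas=[
    {"tx": 0, "ty": 0, "tz": 0.001, "rx": 0, "ry": 0, "rz": 0, "fingers": -0.4},
    {"tx": 0, "ty": 0, "tz": 0, "rx": 0, "ry": 0, "rz": 0, "fingers": -0.4},
  ],
)

```text
t: 8.05
tcp_pos: [496.2, 110.4, 63.1]
tcp_rot: [0.0, 0.13, 0.991, 0.0]
ft_force: [-4.4, 0.1, 9.5]
width: 43.0
gripper_force: 41.9
```

```bash
python3 - <<'E'
from h import *
o=get_obs(); print(o['tcp_pos'],o['ft_force'],o['ft_torque'])
s=take('side','s4'); P=cloud(s); ok=s['z_map']>0
cv2.imwrite('pics/s4c.png',cv2.resize(s['frame'][120:230,190:310],None,fx=5,fy=5,interpolation=cv2.INTER_CUBIC))
E
```

```text
[496.16360401 110.40363163  63.14547244] [-4.39909578  0.06950431  9.54418046] [-0.14984593  0.7434629   0.00785004]
```

View pics/s4c.png

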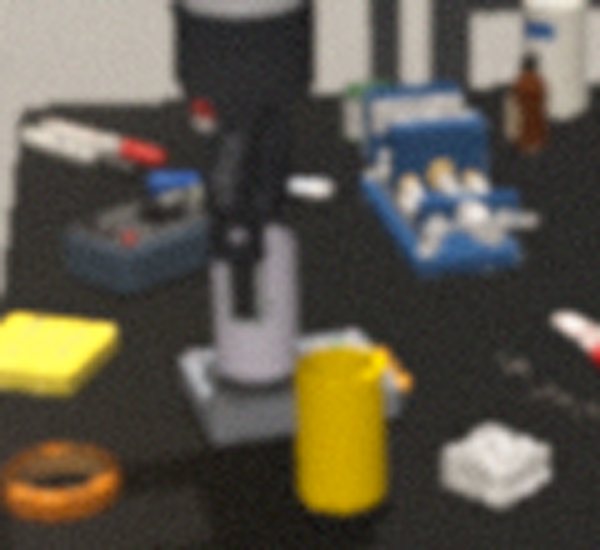

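The sleeve stands on the flange, with its bottom at about (257,375) in the crop, and the contact force is rising. I'll release and retreat upward.

Call:
play_rows(
  deltas=[
    {"tx": 0, "ty": 0, "tz": 0, "rx": 0, "ry": 0, "rz": 0, "fingers": 0.2},
    {"tx": 0, "ty": 0, "tz": 0, "rx": 0, "ry": 0, "rz": 0, "fingers": 0.6},
    {"tx": 0, "ty": 0, "tz": 0, "rx": 0, "ry": 0, "rz": 0, "fingers": 1},
    {"tx": 0, "ty": 0, "tz": 0, "rx": 0, "ry": 0, "rz": 0, "fingers": 1},
    {"tx": 0, "ty": 0, "tz": 0, "rx": 0, "ry": 0, "rz": 0, "fingers": 1},
    {"tx": 0, "ty": 0, "tz": -0.01, "rx": 0, "ry": 0, "rz": 0, "fingers": 1},
    {"tx": 0, "ty": 0, "tz": -0.03, "rx": 0, "ry": 0, "rz": 0, "fingers": 1},
    {"tx": 0, "ty": 0, "tz": -0.04, "rx": 0, "ry": 0, "rz": 0, "fingers": 1},
    {"tx": 0, "ty": 0, "tz": -0.04, "rx": 0, "ry": 0, "rz": 0, "fingers": 1},
    {"tx": 0, "ty": 0.04, "tz": -0.03, "rx": 0, "ry": 0, "rz": 0, "fingers": 1},
    {"tx": 0, "ty": 0.05, "tz": 0, "rx": 0, "ry": 0, "rz": 0, "fingers": 1},
    {"tx": 0, "ty": 0.05, "tz": 0, "rx": 0, "ry": 0, "rz": 0, "fingers": 1},
  ],
)

```text
t: 9.6
tcp_pos: [533.0, 247.0, 213.4]
tcp_rot: [0.002, 0.131, 0.991, 0.001]
ft_force: [0.7, -0.0, 0.9]
width: 85.6
gripper_force: 0.0
```

Call:
play_rows(
  deltas=[
    {"tx": 0, "ty": 0.055, "tz": 0, "rx": 0, "ry": 0, "rz": 0, "fingers": 1},
    {"tx": 0, "ty": 0.055, "tz": 0, "rx": 0, "ry": 0, "rz": 0, "fingers": 1},
    {"tx": 0.03, "ty": 0.04, "tz": 0, "rx": 0, "ry": 0, "rz": 0, "fingers": 1},
    {"tx": 0.03, "ty": 0.04, "tz": 0, "rx": 0, "ry": 0, "rz": 0, "fingers": 1},
    {"tx": 0, "ty": 0, "tz": 0, "rx": 0, "ry": 0, "rz": 0, "fingers": 1},
    {"tx": 0, "ty": 0, "tz": 0, "rx": 0, "ry": 0, "rz": 0, "fingers": 1},
  ],
)

```text
t: 10.35
tcp_pos: [523.6, 444.5, 211.8]
tcp_rot: [0.0, 0.13, 0.991, -0.0]
ft_force: [0.3, 0.0, -0.3]
width: 85.2
gripper_force: 0.0
```

```bash
python3 - <<'E'
from h import *
s=take('top','top2'); P=cloud(s); ok=s['z_map']>0
m=ok&(np.hypot(P[...,0]-496,P[...,1]-112)<35)&(P[...,2]>85)&(P[...,2]<130); Q=P[m]
print(len(Q),Q.mean(0),np.median(Q[:,2]),cv2.minEnclosingCircle(Q[:,:2].astype(np.float32)))
A=np.c_[Q[:,:2]-Q[:,:2].mean(0),np.ones(len(Q))]; print('rim plane',np.linalg.lstsq(A,Q[:,2],rcond=None)[0])
b=take('side','s5')
im=np.hstack([cv2.resize(s['frame'][190:290,170:270],(390,390)),cv2.resize(b['frame'][150:260,190:300],(390,390))]); cv2.imwrite('pics/fin.png',im)
E
```

```text
135 [496.61201132 112.18681436 100.2797145 ] 102.52696045110515 ((496.4764404296875, 112.09071350097656), 22.693403244018555)
rim plane [-3.74327719e-02 -3.49537862e-02  1.00279715e+02]
```

View pics/fin.png

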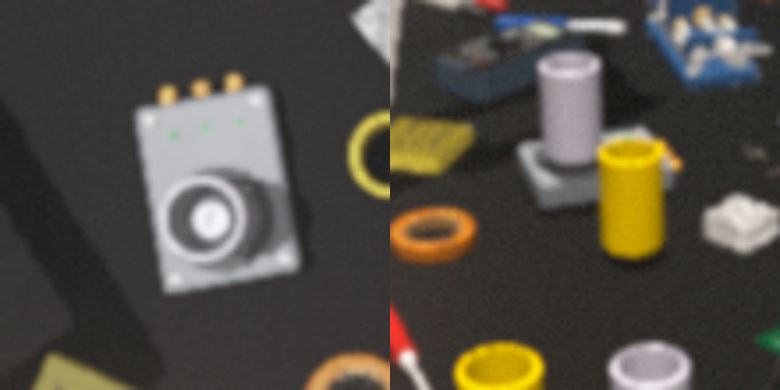

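The sleeve is seated upright over the post: post tip at (210,218) inside the rim, rim at z≈103 mm (the depth reads about 2 mm low everywhere). The short sleeve hasn't moved.

```bash
python3 -c "
from bench import hand_in
print(hand_in())"
```

```text
the job is handed in; nothing more can be done
None
```

The tall sleeve is seated upright on the flange over the post, released after lowering it fully in the grip; the short sleeve was left standing, and the job was handed in at about 10.5 s.

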